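Pull the extraction vent's flap shut with the hook pole

ROBOT

A 6-joint arm with a two-finger parallel gripper is mounted at the origin on the work surface. World frame = base frame: x ahead of the robot, y to its left, z up, the work surface at z = 0. Lengths are in m, angles in rad, forces in N, time in s.
With the tool pointing down it reaches from about 0.35 to 0.975 m from the base axis. Payload 17.4 kg.
Tool frame: the origin (TCP) lies at the very end of the fingers, on their centre line; the grasp point (between the pads) lies 19 mm behind it; z points along the fingers, y is the line along which they close (so a half turn about z gives the same grasp; the last joint's range is limited). The gripper opens to 85 mm and grips with 20 to 120 N. Pads are 22 mm wide; open, the fingers measure 114 mm over their backs; the gripper's body (76 mm by 85 mm) begins 54 mm behind the grasp point. The pads swing forward as they close: fully open they stand 13 mm farther back than shut.
Start: joints at [1.146, 0.116, 1.442, -0, 1.584, -0.038], TCP at [0.255, 0.625, 0.231] pointing down, gripper open.
Joint ranges: [-2.83, 2.83], [-0.83, 2.19], [0.07, 2.5], [-1.14, 4.28], [0.01, 3], [-2.97, 2.97]. Speed limits (rad/s): [1.89, 1.89, 2.22, 3.14, 3.14, 3.14].

INTERFACE

Orientations are given as a rotation vector (axis times angle).
In Python, from plant import state, read_camera, job_done gives the robot as it stands.
- The arm moves only by the shell command python3 -m creep 'ROWS' [OPENING] [FORCE]. ROWS is JSON, a list that holds one entry, the list of rows, each a list of 6 numbers: the shift along the tool's x, y, z in mm, then the turn, a rotation vector about the tool's x, y, z in degrees. In form: [[[x, y, z, ax, ay, az], ...]]. A call has 1 to 12 rows; each row is the pose to reach, as a shift and turn from the pose commanded when the call began, along the tool's axes at that moment; what a row does not reach only later rows make up. A row lasts 1/8 s, in which the tool goes at most 62.5 mm and 10.7 degrees, less where a joint would pass 70% of its speed; a pose out of reach is approached as far as the arm can. A call with a gripper value outside its range is refused whole. OPENING is the opening, from 0 (shut) to 1 (fully open), set as the call begins (- or left out, the last holds). The fingers move at their own pace and stop on an object; FORCE is the grip in N (left out, the last holds). Time passes only in rows, so rows that repeat a pose let the fingers close. It gives the time, the measured TCP pose, the force, the opening and the grip force at its end, in the units of the state.
- state(): the state, without advancing time (a new reading comes with each control period).
- read_camera(name): name is "scene" or "top" or "wrist"; returns a dict with "color" (480x640x3 uint8, red, green, blue), "mtx" (3x3 intrinsics, pixels), "dist" ([k1, k2, p1, p2, k3] as OpenCV has them; the pictures are not rectified), "R" (3x3) and "t" (3): a world point X has camera coordinates R X + t. Camera axes: x right, y down, z forward; pixel columns grow to the right and rows downward; lengths in m; the calibration is good to about 2 mm. A picture is of the moment at which its call begins. There is no depth.
- job_done(): hands the job in; it is judged then, once.
The state is a dict: "time_s": time; "joint_pos": joint angles; "qvel": joint speeds; "joint_torque": joint torques, N m; "position": TCP position; "orientation": TCP orientation; "force": force on the tool from outside, world axes, zero at the start; "ft_torque": the same for the moment, N m; "width": finger opening in m; "grasp_force": force on a finger pad.
Only numpy, scipy, OpenCV 4.12 (cv2) and the standard library are available. Lean on these libraries where they do the work, as an engineer would, in place of code of your own. Each camera call takes 0.05 s, during which the arm holds its last target. There are 200 camera calls.

TASK

Take the hook pole by its wooden handle from its rest, put its hook down through the ring eye at the top of the open vent flap, and draw the flap shut until the catch snaps in and holds it; pull by feel and gently, because over about 20 N on the ring bends it. Touch the flap with the pole only, never with the arm or gripper. Then unhook the pole, lay it back in both forks of its rest with the hook hanging down, let go, and leave everything else on the bench where it is.

Things in the scene. Friction and masses are not known exactly. Their poses are not given: they have to be found in the camera images.
- vent: Grey steel extraction box fixed on the bench, 250 mm wide, 100 mm high, from 20 mm before its origin to 170 mm behind, with two 16 mm posts up to 280 mm high, 117 mm either side, and an aluminium flap between them. Origin on the bench below the middle of the hinge line. x: front to back (the flap leans to +x when open and is drawn shut to -x); y along the hinge line; z up.
- hinge (a point): Middle of the flap's hinge line, 100 mm above the vent's origin; axes as the vent's. The flap is 208 mm wide, 5 mm thick, its top edge 170 mm from the hinge line.
- flap (a joint): Angle of the flap (rad): 0 upright, positive leaning back to the vent's +x. It starts at about 0.5 to 0.75. A soft spring and its weight push it open (about 1 N at the ring): unless the catch holds it, it swings back beyond 0.25.
- catch (a point): Sprung roller catch on the vent's +y post, 250 mm above the bench. It resists with up to about 7 or 8 N at the ring, then gives way and snaps over; about 16 mm of ring travel after its first touch the flap meets a firm stop, where the catch holds it. The catch can be set in or out, and this point does not show how: the stop lies anywhere from -0.09 to 0.09 rad and must be felt.
- eye (a point): Centre of the hole of the steel ring eye on the flap's front at its top edge. Hole 28 mm wide, bar 7 mm thick. With the flap upright the centre is 30 mm before (-x) and 175 mm above the hinge line and the ring's near side dips 0.3 rad; it turns with the flap, so it is level at 0.3 rad and its near side is 0.3 rad up at 0.6. Axes: y along the hinge line, z up along the flap.
- pole_grip (a point): Middle of the pole's wooden handle, on the pole's axis. Handle 120 mm long, 20 mm wide, 26 mm high, flat sides. x along the pole to the hook, z up (away from the tip). The pole is a 12 mm round bar from 140 mm behind to 200 mm before this point, where a 10 mm bar bends down to the tip. About 0.16 kg, centre of mass about 12 mm before this point.
- hook_tip (a point): Lower end of the hook: 192 mm forward of pole_grip and 50 mm below it (the end is round, 5 mm in radius about this point). The hook leans from 200 mm forward at the pole's axis to 192 mm at the tip.
- rest: Pole rest, fixed: dark board 250 x 70 x 15 mm with two V-shaped wire forks, 95 mm before and behind its middle. Origin at the middle of the underside; x along the board, z up. The pole lies in the Vs, its axis 72 mm above the bench, its hook beyond the +x end, its handle between the forks, near the middle. The Vs are 70 mm wide at their tips, 105 mm high.
- tray: Fixed wooden tray 240 x 130 mm, 35 mm high, origin below its middle. It and the rest may change sides.
- awl: Bystander: wooden-handled awl, about 150 mm, lying in the tray; leave it alone.
- collar: Bystander: brass ring, 42 mm, lying in the tray; leave it alone.
- spool: Bystander: spool of waxed thread, 60 mm wide, 70 mm high; leave it alone.
- jar: Bystander: amber glue jar, 60 mm wide, 85 mm high; leave it alone.
- tin: Bystander: flat steel tin, 68 mm wide, 50 mm high; leave it alone.
- mallet: Bystander: wooden mallet, 220 mm, lying down; leave it alone.
- slicker: Bystander: dark wooden slicking stick 110 x 30 x 25 mm; leave it alone.
- pole: The loose pole itself; its origin is the point pole_grip.

How it is judged:
On the way, in this order (a step that is already met when the one before it is completed fails the run):
1. the hook is down through the ring eye (horizontal distance between hook_tip and eye below 0.025 m and z of hook_tip in the frame of eye below -0.004 m and value of joint flap above 0.2 rad), for 0.1 s.
2. the flap is drawn shut with the hook in the ring (horizontal distance between hook_tip and eye below 0.025 m and z of hook_tip in the frame of eye below -0.004 m and value of joint flap below 0.12 rad), for 0.1 s.
At the end, for the whole second after the job is handed in: The catch holds the flap shut, at rest, below 0.12 rad. The pole lies still in both forks, hook down at the +x end: handle middle within 35 mm lengthwise and 8 mm sideways and in height of its place, aligned within 0.08 rad, rolled less than 0.35 rad (value of joint flap below 0.12 rad and velocity of joint flap between -0.05 and 0.05 rad/s and x of pole_grip in the frame of rest between -0.035 and 0.035 m and y of pole_grip in the frame of rest between -0.008 and 0.008 m and z of pole_grip in the frame of rest between 0.0645 and 0.0805 m and angle between pole_grip's own z axis and vertical below 0.35 rad and angle between the x axis of pole_grip and the x axis of rest, either way round below 0.08 rad and x of hook_tip in the frame of rest above 0.1 m and linear speed of pole below 0.02 m/s); the robot touches nothing.
It fails at once if the pole loads the flap or its ring with more than 20 N (contact force between pole and flap above 20 N).
It fails at once if the arm or gripper touches the flap (contact force between any of the arm, the fingers and flap above 1 N).
It fails at once if another thing on the bench is moved more than 20 mm (distance of any of awl, collar, spool, jar, tin, mallet, slicker from where it was at the start of the episode above 0.02 m).
It also fails if it takes over 70 s, if anything falls off the work surface, if the arm or the gripper's body presses on something with over 40 N, if the wrist force passes 120 N, or if a joint passes its speed limit or range.

## Working session

There is one attempt and no reset: what is moved stays moved. The work goes in short steps, Python scripts to look and compute and a shell command to move; the robot and the scene stay as the last step left them, time stands still between calls to the robot, and variables do not carry over. Pictures are saved under pics/ and viewed, at most 10 in all, crops included, and the job is handed in when it is done.

```bash
ls; mkdir -p pics; python3 - <<'E'
from plant import state, read_camera
import cv2,numpy as np,pickle
s=state();print(s)
d={n:read_camera(n) for n in("scene","top","wrist")}
pickle.dump(d,open('c0.pkl','wb'))
for n in d:
    cv2.imwrite(f'pics/{n}0.png',d[n]['color'][:,:,::-1]); print(n,d[n]['mtx'].tolist(),d[n]['dist'],(-d[n]['R'].T@d[n]['t']))
E
```

```text
pics
{'time_s': 0.0, 'joint_pos': array([ 1.14620239e+00,  1.16446914e-01,  1.44230525e+00,  2.89752420e-06,
        1.58403341e+00, -3.77931908e-02]), 'qvel': array([-1.12937437e-03, -7.67291522e-04, -1.25270005e-04, -4.65493734e-05,
        1.08010079e-03, -8.89270559e-05]), 'joint_torque': array([ 1.19780900e-03, -7.31989717e+01, -6.32485628e+01, -4.06164668e-05,
        6.31255927e-03,  4.66772860e-05]), 'position': array([0.25454172, 0.62493094, 0.23056371]), 'orientation': array([-6.03751373e-01, -3.08275043e+00,  1.82277069e-03]), 'force': array([ 0.26166159, -0.61910243, -0.3759696 ]), 'ft_torque': array([ 0.03832576, -0.00619919,  0.00025696]), 'grasp_force': 0.0, 'width': 0.08551437669538915}
scene [[563.2892739307792, 0.0, 314.9516258827291], [0.0, 563.2892739307792, 249.54936636177428], [0.0, 0.0, 1.0]] [-0.005695  0.        0.        0.        0.      ] [ 1.3631583  -0.53488736  0.97244251]
top [[574.3527105962347, 0.0, 316.3170027115125], [0.0, 574.3527105962347, 242.36455268003135], [0.0, 0.0, 1.0]] [0.06182547 0.         0.         0.         0.        ] [0.45657912 0.01703744 1.29170754]
wrist [[353.79289734782316, 0.0, 319.75167005321055], [0.0, 353.79289734782316, 240.3112951430034], [0.0, 0.0, 1.0]] [-0.02783261  0.          0.          0.          0.        ] [0.18821794 0.6518538  0.37291324]
```

View pics/scene0.png

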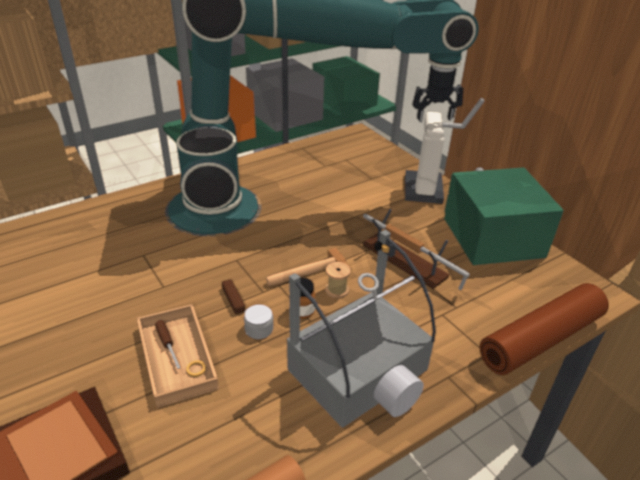

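View pics/top0.png

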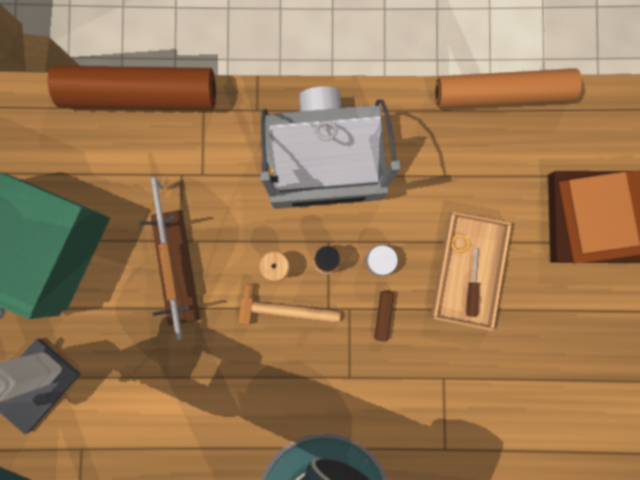

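The scene view shows the ring eye at about (369,282), the vent in the centre and the pole at (370,220)-(465,270). The top view shows the ring at (327,131), posts at about (268,177) and (393,167), the pole from (155,180) to (180,335), and the tray on the right. I'll zoom in on these.

```bash
python3 - <<'E'
import cv2,numpy as np,pickle
d=pickle.load(open('c0.pkl','rb'))
c=lambda n,x,y,w,h,f:cv2.resize(d[n]['color'][y:y+h,x:x+w,::-1],None,fx=f,fy=f,interpolation=cv2.INTER_CUBIC)
a=np.zeros((600,800,3),np.uint8)
for im,(x,y) in [(c('top',250,90,160,120,2.5),(0,0)),(c('scene',280,220,160,120,2.5),(400,0)),(c('top',130,165,80,190,1.5),(0,300)),(c('scene',350,200,130,110,2.1),(125,300)),(cv2.resize(d['wrist']['color'][:,:,::-1],(400,300)),(400,300))]:
    h,w=im.shape[:2];a[y:y+h,x:x+w]=im
cv2.imwrite('pics/z1.png',a)
E
```

```text
(no output)
```

View pics/z1.png

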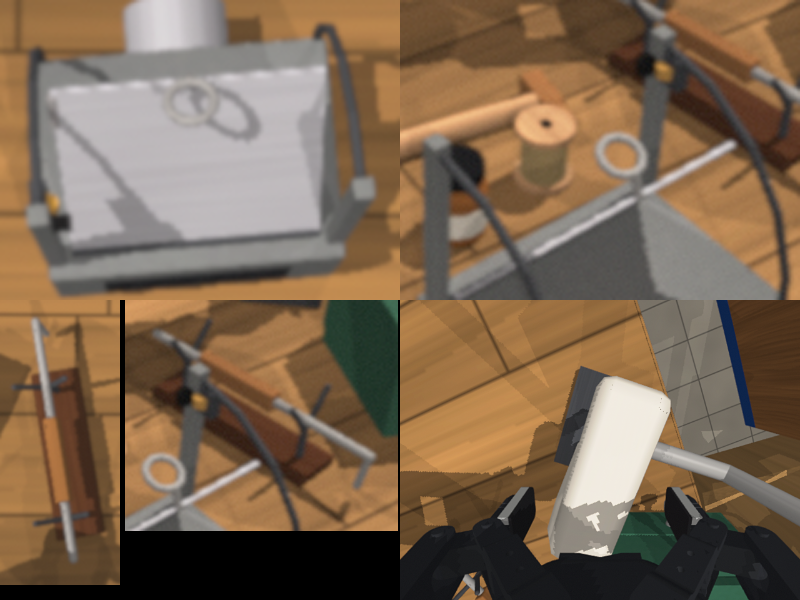

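The crops show the ring at top (326,130) and scene (368,282). The post tops are at top (265,176)/(395,165) and scene (385,235)/(295,279). In the top view the handle runs (163,244)-(170,300), with pole ends at (155,180) and (179,338). Next I'll triangulate these.

```bash
cat > h.py <<'E'
import cv2,numpy as np,pickle
def ray(c,p):
    u=cv2.undistortPoints(np.array([[p]],float),c['mtx'],np.array(c['dist']))[0,0]
    return -c['R'].T@c['t'], c['R'].T@np.array([u[0],u[1],1.])
def plane(c,p,z):
    o,d=ray(c,p);return o+d*(z-o[2])/d[2]
def tri(*cp):
    A=np.zeros((3,3));b=np.zeros(3);L=[]
    for c,p in cp:
        o,d=ray(c,p);d=d/np.linalg.norm(d);M=np.eye(3)-np.outer(d,d);A+=M;b+=M@o;L.append((o,M))
    X=np.linalg.solve(A,b);return X,max(np.linalg.norm(M@(X-o)) for o,M in L)
def proj(c,X):
    return cv2.projectPoints(np.array([X],float),cv2.Rodrigues(c['R'])[0],c['t'],c['mtx'],np.array(c['dist']))[0].ravel()
E
python3 - <<'E'
from h import *
np.set_printoptions(precision=4,suppress=True)
d=pickle.load(open('c0.pkl','rb'));T,S=d['top'],d['scene']
for n,a,b in [('eye',(326,130.4),(368,282)),('post+',(265.2,176),(384.8,235.2)),('post-',(395.2,165.2),(294.8,278.8)),('hookend',(154.7,179.7),(468.6,272)),('rear',(178.7,338),(364.3,216.2)),('hA',(163.3,243.7),(423.8,248.6)),('hB',(170,300.3),(387.1,227.1))]:
    print(n,*tri((T,a),(S,b)))
# handle & board masks in top
hsv=cv2.cvtColor(T['color'],cv2.COLOR_RGB2HSV)
print('board corners', [plane(T,p,.015)[:2] for p in [(155,212),(181,210),(200,318),(174,322)]])
c=S['color'];print(T['color'][270,166],T['color'][270,178],T['color'][270,220])
E
```

```text
eye [0.747  0.0034 0.2577] 0.0001333292624025532
post+ [0.6593 0.1125 0.2714] 0.00018520541771038654
post- [ 0.6799 -0.1205  0.2725] 0.0003306916231279185
hookend [0.6909 0.3691 0.0778] 0.004187658194458041
rear [0.3534 0.3083 0.0669] 0.0007769992535722502
hA [0.5537 0.3486 0.0681] 0.0023580320944765207
hB [0.4319 0.3275 0.0705] 0.001147272727574625
board corners [array([0.6273, 0.3811]), array([0.6322, 0.3236]), array([0.3929, 0.276 ]), array([0.3841, 0.3326])]
[177 118  67] [103  64  42] [174 126  75]
```

Everything agrees with the text: the eye is 176 mm from the hinge, which puts the flap at about 0.63, and the handle measures 124 mm long at z 0.07. The vent yaw is 0.088 and the pole yaw is about 0.18. I'm going above the handle now.

```bash
python3 -m creep '[[[0,0,-50,0,0,0],[0,0,-100,0,0,0],[-40,-20,-110,0,0,-4],[-90,-46,-110,0,0,-9],[-140,-73,-110,0,0,-14],[-190,-100,-100,0,0,-19],[-240,-128,-80,0,0,-24],[-285,-152,-50,0,0,-28],[-315,-168,-10,0,0,-31],[-329,-176,30,0,0,-32.6],[-329,-176,30,0,0,-32.6],[-329,-176,30,0,0,-32.6]]]' 1 && python3 - <<'E'
from plant import *
from h import *
np.set_printoptions(precision=4,suppress=True)
w=read_camera('wrist');pickle.dump(w,open('w1.pkl','wb'));cv2.imwrite('pics/w1.png',w['color'][:,:,::-1]);print(state()['force'])
for n,X in dict(mid=(.4928,.338,.07),hA=(.5537,.3486,.07),hB=(.4319,.3275,.07),hook=(.6909,.3691,.07),rear=(.3534,.3083,.07)).items():print(n,proj(w,X))
E
```

```text
time_s: 1.65
position: [0.493, 0.3388, 0.2031]
orientation: [-0.285, 3.127, 0.001]
force: [-0.0, -0.2, 0.8]
width: 0.0853
grasp_force: 0.0
[ 0.1766 -0.5761 -0.4376]
mid [318.8282 229.3144]
hA [318.2403 299.439 ]
hB [319.6247 150.1756]
hook [313.7285 429.2644]
rear [312.815   31.5486]
```

View pics/w1.png

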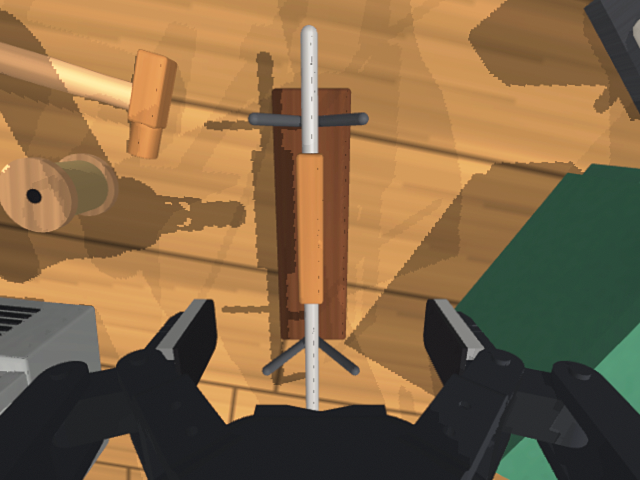

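The wrist view shows the handle top from (310,154) to (311,303), the rear end at (310,30), and the rear fork tips at (252,118) and (365,118). The front fork tips are at (266,371) and (356,371). I'll cast these, and use two views for the height.

```bash
python3 - <<'E'
from h import *
np.set_printoptions(precision=4,suppress=True)
w=pickle.load(open('w1.pkl','rb'));d=pickle.load(open('c0.pkl','rb'))
P={n:plane(w,p,z) for n,p,z in [('hB',(310,154),.085),('hA',(312,303),.085),('rear',(310,28),.074),('barfront',(313,400),.078),('Frl',(253,118),.105),('Frr',(364,118),.105),('Ffl',(267,371),.105),('Ffr',(355,371),.105)]}
for n in P:print(n,P[n])
m=(P['hA']+P['hB'])/2;v=P['barfront']-P['rear'];print('mid',m,'yaw',np.arctan2(v[1],v[0]))
f=(P['Ffl']+P['Ffr']-P['Frl']-P['Frr'])/2;print('rest mid',(P['Ffl']+P['Ffr']+P['Frl']+P['Frr'])/4,np.arctan2(f[1],f[0]),np.linalg.norm(f))
print(tri((w,(310,154)),(d['scene'],(387.1,225.5))),tri((w,(312,303)),(d['scene'],(423.8,247))))
R=cv2.Rodrigues(np.array([-0.285,3.127,0.001]))[0];print(R,np.arctan2(R[1,0],R[0,0]))
print((R.T@(m-np.array([.493,.3388,.2031])))*1e3)
E
```

```text
hB [0.4352 0.3211 0.085 ]
hA [0.5506 0.3429 0.085 ]
rear [0.3526 0.3063 0.074 ]
barfront [0.6501 0.3613 0.078 ]
Frl [0.4185 0.2813 0.105 ]
Frr [0.4056 0.3517 0.105 ]
Ffl [0.6061 0.3167 0.105 ]
Ffr [0.5935 0.3857 0.105 ]
mid [0.4929 0.332  0.085 ] yaw 0.18287469953866226
rest mid [0.5059 0.3339 0.105 ] 0.18264482542976634 0.19090319718646223
(array([0.4357, 0.3213, 0.0804]), np.float64(0.0003754295382833797)) (array([0.5563, 0.3452, 0.0763]), np.float64(0.0020827209588632823))
[[-0.9835 -0.1808  0.0016]
 [-0.1808  0.9835  0.0008]
 [-0.0017  0.0005 -1.    ]] -2.9598119538812044
[  1.5237  -6.7192 118.0944]
```

The handle middle is at (0.493, 0.332) and the rest middle at (0.506, 0.334), both at yaw 0.183 with 191 mm between the forks, which fits. Now I'll descend and grip.

```bash
python3 -m creep '[[[1.5,-7,20,0,0,0],[1.5,-7,60,0,0,0],[1.5,-7,95,0,0,0],[1.5,-7,125,0,0,0],[1.5,-7,142,0,0,0],[1.5,-7,150,0,0,0],[1.5,-7,150,0,0,0],[1.5,-7,150,0,0,0]]]' 1; python3 -m creep '[[[0,0,0,0,0,0],[0,0,0,0,0,0],[0,0,0,0,0,0],[0,0,0,0,0,0],[0,0,0,0,0,0],[0,0,0,0,0,0],[0,0,0,0,0,0],[0,0,0,0,0,0]]]' 0 110;  python3 -m creep '[[[0,0,-5,0,0,0],[0,0,-20,0,0,0],[0,0,-50,0,0,0],[0,0,-90,0,0,0],[0,0,-140,0,0,0],[0,0,-190,0,0,0],[0,0,-240,0,0,0],[0,0,-290,0,0,0],[0,0,-327,0,0,0],[0,0,-327,0,0,0],[0,0,-327,0,0,0]]]'; python3 - <<'E'
from plant import *
from h import *
d={n:read_camera(n) for n in("scene","top","wrist")};pickle.dump(d,open('c2.pkl','wb'))
s=state();print(s['position'],s['orientation'],s['force'],s['ft_torque'])
a=np.zeros((600,800,3),np.uint8)
a[:300,:400]=cv2.resize(d['scene']['color'][:,:,::-1],(400,300))
a[:300,400:]=cv2.resize(d['top']['color'][:,:,::-1],(400,300))
a[300:,:400]=cv2.resize(d['wrist']['color'][:,:,::-1],(400,300))
a[300:,400:]=cv2.resize(d['scene']['color'][90:300,300:580,::-1],(400,300))
cv2.imwrite('pics/a2.png',a)
E
```

```text
time_s: 2.7
position: [0.4932, 0.3312, 0.0524]
orientation: [-0.286, 3.127, 0.001]
force: [0.4, -0.1, 0.6]
width: 0.0853
grasp_force: 0.0
time_s: 3.7
position: [0.4928, 0.331, 0.0515]
orientation: [-0.286, 3.128, 0.0]
force: [0.6, 3.4, 5.2]
width: 0.0183
grasp_force: 107.4
time_s: 5.08
position: [0.4925, 0.3307, 0.3775]
orientation: [0.285, -3.128, 0.001]
force: [0.2, 0.3, -2.0]
width: 0.0186
grasp_force: 107.4
[0.4925091  0.33073743 0.37689076] [ 2.85585606e-01 -3.12669800e+00  1.47243064e-03] [-0.39929645 -0.03973699 -2.35697622] [ 0.00896892  0.0165812  -0.00655824]
```

View pics/a2.png

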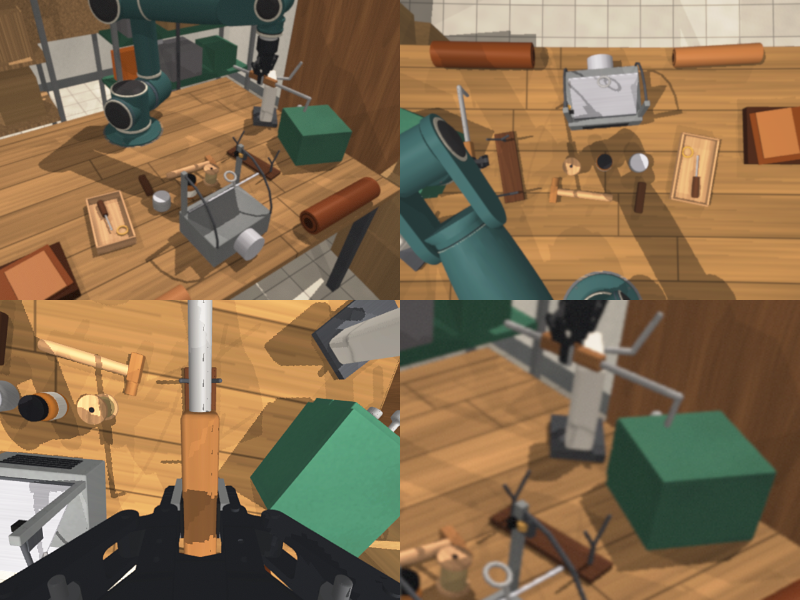

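The pole hangs level in the gripper with its hook down: in the scene image the bend is at about (497,159) and the tip at (494,177). I'll check those against the nominal in-hand geometry and plan the move over the eye.

```bash
python3 - <<'E'
from h import *
np.set_printoptions(precision=4,suppress=True)
d=pickle.load(open('c2.pkl','rb'));S,T=d['scene'],d['top']
p=np.array([.4925,.3307,.3769]);R=cv2.Rodrigues(np.array([0.2856,-3.1267,.0015]))[0]
# pole frame in tool: x=-tool x, z=-tool z ; grip at tool (+-0,0,-.019)
P=lambda x,z:p+R@np.array([-x,0,-.019-z])
for n,x,z in[('bend',.2,0),('tip',.192,-.05),('rear',-.14,0)]:X=P(x,z);print(n,X,proj(S,X),proj(T,X))
# eye re-check and target
eye=np.array([.747,.0034,.2577]);yaw=.088;u=np.array([np.cos(yaw),np.sin(yaw)])
tcp=eye[:2]-.192*u;print('tcp above',tcp)
dt=np.append(tcp,.39)-p;print('tool shift mm',R.T@dt*1e3,'turn deg about tool z',np.degrees(.1818-yaw))
hs=cv2.cvtColor(T['color'],cv2.COLOR_RGB2GRAY)[70:150,90:130]
cv2.imwrite('pics/b.png',cv2.resize(np.hstack([T['color'][130:190,80:160,::-1],S['color'][130:190,430:510,::-1]]),None,fx=4,fy=4,interpolation=2))
E
```

```text
bend [0.6892 0.367  0.3955] [493.8161 158.0881] [ 96.1229 140.3951]
tip [0.6813 0.3655 0.3455] [485.6125 177.0261] [108.6217 152.9768]
rear [0.3549 0.3054 0.3962] [374.1425 106.5469] [128.7788 355.6772]
tcp above [ 0.5557 -0.0135]
tool shift mm [   0.1841 -349.9466  -12.8264] turn deg about tool z 5.374344118327121
```

View pics/b.png

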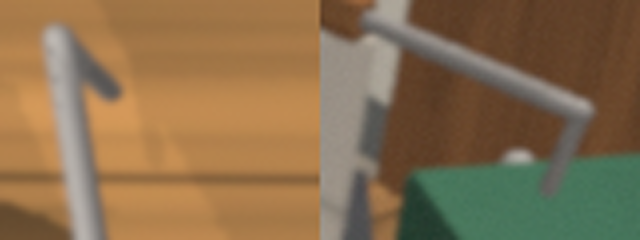

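The in-hand prediction matches to within 2 px: the tip is at scene (487,177) and top (108.5,153). I'll carry the pole over the eye.

```bash
python3 -m creep '[[[0,-30,-10,0,0,0],[0,-75,-13,0,0,1],[0,-125,-13,0,0,2],[0,-175,-13,0,0,3],[0,-225,-13,0,0,4],[0,-275,-13,0,0,5],[0,-320,-13,0,0,5.4],[0,-345,-13,0,0,5.4],[0,-350,-13,0,0,5.4],[0,-350,-13,0,0,5.4],[0,-350,-13,0,0,5.4]]]'; python3 - <<'E'
from plant import *
from h import *
np.set_printoptions(precision=4,suppress=True)
d={n:read_camera(n) for n in("scene","top","wrist")};pickle.dump(d,open('c3.pkl','wb'))
s=state();p=s['position'];R=cv2.Rodrigues(s['orientation'])[0];print(p,s['orientation'],s['force'],s['ft_torque'])
tip=p+R@np.array([-.192,0,.031]);print('tip',tip,proj(d['scene'],tip),proj(d['top'],tip),proj(d['wrist'],tip))
S,T=d['scene'],d['top']
a=np.zeros((600,800,3),np.uint8)
a[:300,:400]=cv2.resize(T['color'][80:200,250:410,::-1],(400,300),interpolation=2)
a[:300,400:]=cv2.resize(S['color'][180:300,300:460,::-1],(400,300),interpolation=2)
a[300:,:400]=cv2.resize(d['wrist']['color'][:,:,::-1],(400,300))
cv2.imwrite('pics/a3.png',a)
E
```

```text
time_s: 6.6
position: [0.556, -0.0124, 0.3912]
orientation: [0.14, -3.138, -0.0]
force: [0.1, -0.6, -1.7]
width: 0.0184
grasp_force: 107.7
[ 0.5561 -0.0126  0.3914] [-0.1396  3.1384  0.0001] [ 0.0411  0.3966 -2.0366] [-0.0109  0.031  -0.0176]
tip [0.7473 0.0044 0.3604] [373.1822 239.2694] [326.3292 113.0296] [319.9637 535.5014]
```

View pics/a3.png

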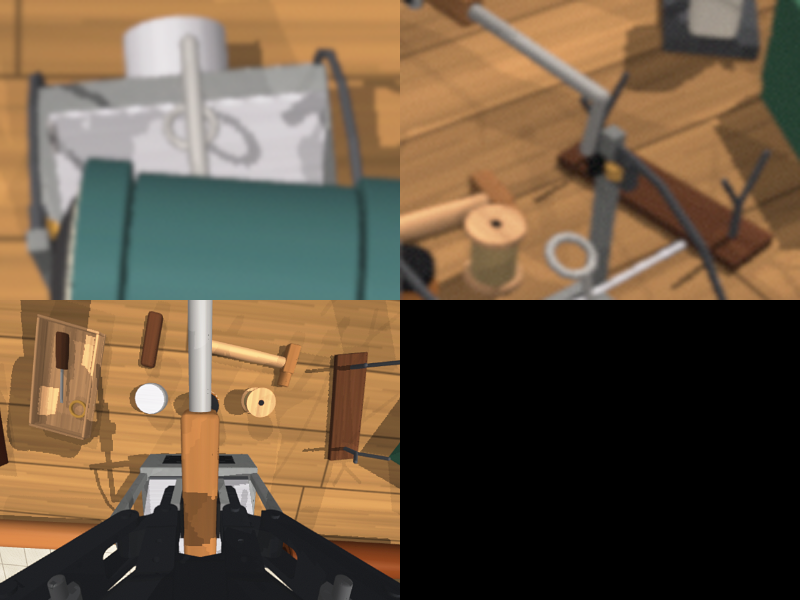

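The tip is at scene (376,239), right over the ring at scene (368,282), and in the top view the pole axis crosses the ring centre at (326,131). I'll lower to just above the ring, then go by feel.

```bash
python3 -m creep '[[[2,-1,15,0,0,0],[2,-1,40,0,0,0],[2,-1,60,0,0,0],[2,-1,72,0,0,0],[2,-1,78,0,0,0],[2,-1,78,0,0,0]]]'; python3 -m creep '[[[0,0,2,0,0,0],[0,0,5,0,0,0],[0,0,8,0,0,0],[0,0,8,0,0,0]]]';python3 -m creep '[[[0,0,2,0,0,0],[0,0,5,0,0,0],[0,0,8,0,0,0],[0,0,8,0,0,0]]]';python3 - <<'E'
from plant import *
from h import *
np.set_printoptions(precision=4,suppress=True)
s=state();p=s['position'];R=cv2.Rodrigues(s['orientation'])[0];print(s['force'],s['ft_torque'])
S=read_camera('scene');T=read_camera('top')
tip=p+R@np.array([-.192,0,.031]);print('tip',tip,proj(S,tip))
a=np.hstack([cv2.resize(S['color'][240:320,320:420,::-1],(400,320),interpolation=2),cv2.resize(T['color'][90:170,280:380,::-1],(400,320),interpolation=2)])
cv2.imwrite('pics/a4.png',a)
E
```

```text
time_s: 7.5
position: [0.5543, -0.0145, 0.3134]
orientation: [-0.138, 3.138, -0.0]
force: [0.5, -0.2, -1.8]
width: 0.0186
grasp_force: 107.7
time_s: 8.0
position: [0.5542, -0.0145, 0.305]
orientation: [0.138, -3.138, -0.0]
force: [-0.2, -0.0, -2.0]
width: 0.0184
grasp_force: 107.7
time_s: 8.5
position: [0.5542, -0.0145, 0.2969]
orientation: [0.138, -3.138, -0.0]
force: [-0.2, 0.1, -1.6]
width: 0.0186
grasp_force: 107.7
[-0.1934  0.1156 -1.5608] [0.0232 0.0179 0.0148]
tip [0.7454 0.0024 0.2658] [367.4996 278.5378]
```

View pics/a4.png

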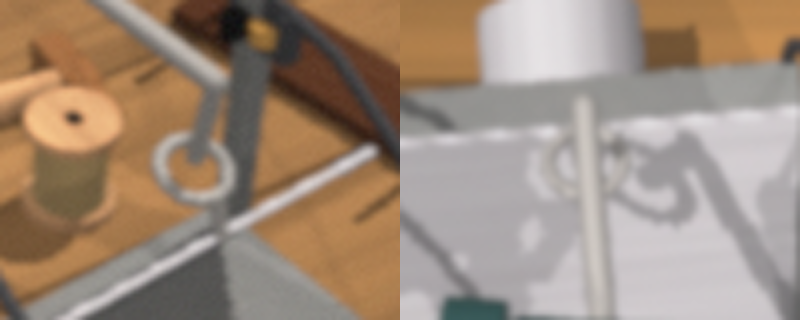

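The scene crop shows the tip at (369,280), inside the ring centred at (368.5,282.5), and the pole crosses the ring centre in the top view. I'll lower it through.

```bash
python3 -m creep '[[[0,0,3,0,0,0],[0,0,6,0,0,0],[0,0,9,0,0,0],[0,0,12,0,0,0],[0,0,12,0,0,0]]]';python3 -m creep '[[[0,0,3,0,0,0],[0,0,6,0,0,0],[0,0,9,0,0,0],[0,0,12,0,0,0],[0,0,14,0,0,0],[0,0,14,0,0,0]]]'
```

```text
time_s: 9.22
position: [0.5542, -0.0145, 0.285]
orientation: [0.138, -3.138, -0.0]
force: [-0.7, -0.0, -2.3]
width: 0.0185
grasp_force: 107.7
time_s: 9.98
position: [0.5542, -0.0145, 0.2711]
orientation: [0.138, -3.138, -0.0]
force: [-0.4, 0.1, -2.4]
width: 0.0188
grasp_force: 107.7
```

The hook is through without contact. Now I'll draw gently, taking up the slack slowly and following the arc.

```bash
python3 -m creep '[[[2,0,0,0,0,0],[4,0,0,0,0,0],[6,0,0,0,0,0],[8,0,-0.5,0,0,0],[10,0,-1,0,0,0],[12,0,-2,0,0,0],[15,0,-3,0,0,0],[19,0,-4.5,0,0,0],[23,0,-6,0,0,0],[27,0,-7.5,0,0,0],[31,0,-9,0,0,0]]]';python3 -m creep '[[[4,0,-1.5,0,0,0],[8,0,-2.5,0,0,0],[12,0,-3.5,0,0,0],[16,0,-4.5,0,0,0],[20,0,-5.5,0,0,0],[24,0,-6.5,0,0,0],[28,0,-7.3,0,0,0],[32,0,-8,0,0,0],[35,0,-8.5,0,0,0],[37,0,-9,0,0,0],[37,0,-9,0,0,0]]]'; python3 - <<'E'
from plant import *
from h import *
s=state();p=s['position'];R=cv2.Rodrigues(s['orientation'])[0];print(s['force'],s['ft_torque'],s['time_s'])
S=read_camera('scene')
tip=p+R@np.array([-.192,0,.031]);print('tip',tip,proj(S,tip))
cv2.imwrite('pics/a5.png',cv2.resize(S['color'][180:330,270:470,::-1],(800,600),interpolation=2))
E
```

```text
time_s: 11.35
position: [0.5231, -0.0173, 0.2804]
orientation: [-0.138, 3.139, -0.0]
force: [0.5, 0.4, -1.5]
width: 0.0185
grasp_force: 107.6
time_s: 12.72
position: [0.4865, -0.0205, 0.2894]
orientation: [-0.138, 3.138, -0.0]
force: [0.1, 0.7, -3.0]
width: 0.0189
grasp_force: 107.6
[ 0.05736202  0.6653674  -3.04601812] [-0.03551645  0.00310451 -0.01903562] 12.725
tip [ 0.67771876 -0.0036257   0.25848025] [344.2654344  263.25343801]
```

View pics/a5.png

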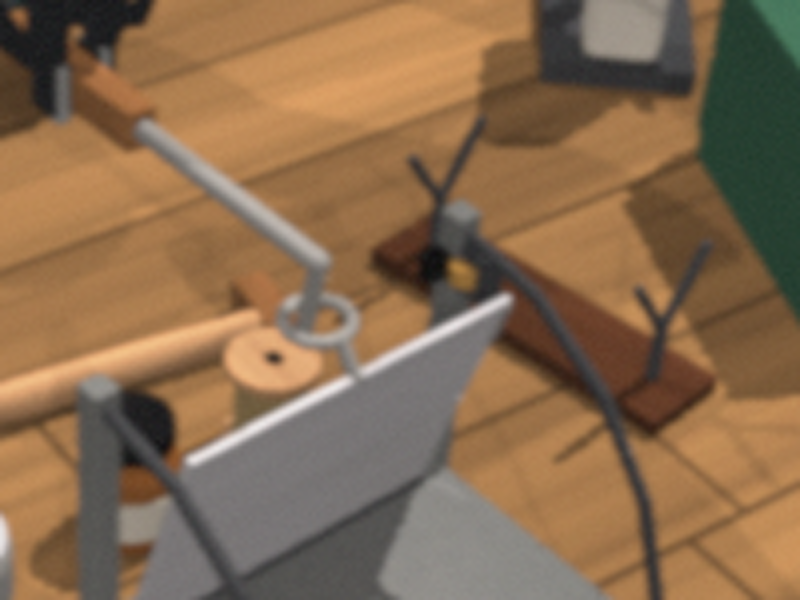

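The hook is in the ring at (349,260) and the flap is nearly upright; the catch is next. I'll use small steps and read the force.

```bash
f(){ grep -E 'position|force: \['; }; python3 -m creep '[[[2,0,-0.2,0,0,0],[4,0,-0.3,0,0,0],[6,0,-0.4,0,0,0],[8,0,-0.5,0,0,0],[8,0,-0.5,0,0,0]]]'|f; python3 -m creep '[[[1.5,0,-0.1,0,0,0],[3,0,-0.1,0,0,0],[4.5,0,-0.1,0,0,0],[6,0,-0.1,0,0,0],[6,0,-0.1,0,0,0]]]'|f;  python3 -m creep '[[[1,0,0,0,0,0],[2,0,0,0,0,0],[3,0,0,0,0,0],[4,0,0,0,0,0],[4,0,0,0,0,0]]]'|f
```

```text
position: [0.4784, -0.0212, 0.2898]
force: [1.6, 0.2, -2.1]
position: [0.4724, -0.0217, 0.2899]
force: [0.7, -0.6, -2.7]
position: [0.4685, -0.0221, 0.2899]
force: [0.2, -0.1, -2.5]
```

```bash
f(){ grep -E 'position|force: \['; }; for i in 1; do python3 -m creep '[[[1,0,0,0,0,0],[2,0,0,0,0,0],[3,0,0,0,0,0],[3,0,0,0,0,0]]]'|f; python3 -m creep '[[[1,0,0,0,0,0],[2,0,0.1,0,0,0],[3,0,0.1,0,0,0],[3,0,0.1,0,0,0]]]'|f;  python3 -m creep '[[[1,0,0.1,0,0,0],[2,0,0.2,0,0,0],[3,0,0.3,0,0,0],[3,0,0.3,0,0,0]]]'|f; done
```

```text
position: [0.4655, -0.0223, 0.2899]
force: [0.9, 0.7, -2.1]
position: [0.4625, -0.0226, 0.2898]
force: [1.2, -0.1, -2.6]
position: [0.4595, -0.0229, 0.2895]
force: [0.8, 0.4, -3.0]
```

```bash
f(){ grep -E 'position|force: \['; }; python3 -m creep '[[[1,0,0.1,0,0,0],[2,0,0.2,0,0,0],[3,0,0.3,0,0,0],[3,0,0.3,0,0,0]]]'|f; python3 -m creep '[[[1,0,0.1,0,0,0],[2,0,0.2,0,0,0],[3,0,0.4,0,0,0],[3,0,0.4,0,0,0]]]'|f;  python3 -m creep '[[[1,0,0.1,0,0,0],[2,0,0.2,0,0,0],[3,0,0.4,0,0,0],[3,0,0.4,0,0,0]]]'|f
```

```text
position: [0.4568, -0.0231, 0.2892]
force: [5.3, -0.2, -3.5]
position: [0.4537, -0.0234, 0.2888]
force: [4.2, 0.1, -2.8]
position: [0.4505, -0.0236, 0.2884]
force: [2.7, 0.5, -2.5]
```

First touch came at about x=0.458, so the stop should be near 0.442.

```bash
f(){ grep -E 'position|force: \['; }; python3 -m creep '[[[1,0,0.1,0,0,0],[2,0,0.2,0,0,0],[2,0,0.2,0,0,0]]]'|f; python3 -m creep '[[[1,0,0.1,0,0,0],[2,0,0.3,0,0,0],[2,0,0.3,0,0,0]]]'|f;  python3 -m creep '[[[1,0,0.1,0,0,0],[2,0,0.3,0,0,0],[2,0,0.3,0,0,0]]]'|f
```

```text
position: [0.4485, -0.0238, 0.2882]
force: [1.0, -1.0, -2.5]
position: [0.4465, -0.024, 0.2879]
force: [1.4, -0.0, -3.7]
position: [0.4446, -0.0242, 0.2877]
force: [-0.1, 0.8, -2.4]
```

```bash
f(){ grep -E 'position|force: \['; }; python3 -m creep '[[[1,0,0.1,0,0,0],[2,0,0.2,0,0,0],[2,0,0.2,0,0,0]]]'|f; python3 -m creep '[[[0.7,0,0.1,0,0,0],[1.4,0,0.2,0,0,0],[1.4,0,0.2,0,0,0]]]'|f;  python3 -m creep '[[[0.7,0,0.1,0,0,0],[1.4,0,0.2,0,0,0],[1.4,0,0.2,0,0,0]]]'|f
```

```text
position: [0.4426, -0.0243, 0.2874]
force: [-0.3, -0.4, -2.4]
position: [0.4414, -0.0245, 0.2872]
force: [4.2, 0.4, -2.3]
position: [0.4408, -0.0245, 0.287]
force: [14.6, 1.6, -5.7]
```

The stop was felt at 14.6 N. I'll back off to the ring centre at once and check that the catch holds.

```bash
f(){ grep -E 'position|force: \['; }; python3 -m creep '[[[-1,0,0,0,0,0],[-3,0,0,0,0,0],[-5,0,0,0,0,0],[-7,0,0,0,0,0],[-9,0,0,0,0,0],[-9,0,0,0,0,0]]]'|f; python3 - <<'E'
from plant import *
from h import *
s=state();p=s['position'];R=cv2.Rodrigues(s['orientation'])[0];print(s['force'],s['ft_torque'],s['time_s'])
S=read_camera('scene');T=read_camera('top')
tip=p+R@np.array([-.192,0,.031]);print('tip',tip,proj(S,tip))
u=np.array([np.cos(.088),np.sin(.088)]);v=np.array([-u[1],u[0]])
for th in(0,.02,.05,.08,.1):
    x=.1776*np.sin(th-.17);print(th,proj(S,np.append(np.array([.6696,-.004])+u*x,.1+.1776*np.cos(th-.17))))
cv2.imwrite('pics/a6.png',np.hstack([cv2.resize(S['color'][210:290,290:390,::-1],(400,320),interpolation=2),cv2.resize(T['color'][110:190,270:370,::-1],(400,320),interpolation=2)]))
E
```

```text
position: [0.4489, -0.0238, 0.287]
force: [-0.2, -0.5, -1.6]
[-0.21819182 -0.48177953 -1.57263631] [-0.00420956  0.06891381 -0.03430637] 20.65
tip [ 0.64018847 -0.00690405  0.25592981] [332.23823028 254.7111818 ]
0 [332.58430505 247.13411219]
0.02 [333.7016991  247.77699471]
0.05 [335.39034928 248.80318648]
0.08 [337.09250159 249.90322604]
0.1 [338.23387836 250.67734703]
```

View pics/a6.png

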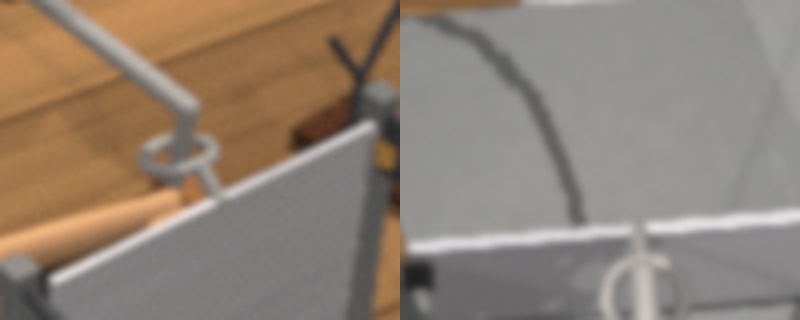

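The flap stays shut at about 0.04 rad: the ring is at scene (335,249) with the hook centred in it. Now I'll unhook straight up, watching the force.

```bash
f(){ grep -E 'position|force: \['; }; python3 -m creep '[[[0,0,-2,0,0,0],[0,0,-4,0,0,0],[0,0,-7,0,0,0],[-0.5,0,-10,0,0,0],[-0.5,0,-10,0,0,0]]]'|f; python3 -m creep '[[[0,0,-3,0,0,0],[-0.5,0,-6,0,0,0],[-1,0,-9,0,0,0],[-1,0,-12,0,0,0],[-1,0,-12,0,0,0]]]'|f
```

```text
position: [0.4494, -0.0238, 0.2973]
force: [-0.8, -0.3, -1.1]
position: [0.4504, -0.0237, 0.3093]
force: [0.2, 0.6, -2.0]
```

```bash
f(){ grep -E 'position|orien|force: \['; }; python3 -m creep '[[[0,0,-4,0,0,0],[0,0,-8,0,0,0],[0,0,-12,0,0,0],[0,0,-18,0,0,0],[0,0,-30,0,0,0],[0,0,-50,0,0,0],[0,0,-70,0,0,0],[0,0,-80,0,0,0],[0,0,-80,0,0,0]]]'|f; python3 - <<'E'
from plant import *
from h import *
np.set_printoptions(precision=3,suppress=True)
s=state();p=s['position'];R=cv2.Rodrigues(s['orientation'])[0]
print(R.T@(np.array([.4978,.332,.38])-p)*1e3, np.degrees(np.arctan2(-R[1,0],-R[0,0])-.1827))
E
```

```text
position: [0.4505, -0.0237, 0.3898]
orientation: [-0.138, 3.138, -0.0]
force: [0.7, 0.4, -2.3]
[-78.333 350.143   9.787] -5.427324788684748
```

```bash
f(){ grep -E 'position|orien|force: \['; }; python3 -m creep '[[[-6,30,0,0,0,0],[-18,75,0,0,0,-1],[-28,125,0,0,0,-2],[-40,175,2,0,0,-3],[-52,225,4,0,0,-4],[-64,275,6,0,0,-5],[-73,320,8,0,0,-5.4],[-78,345,10,0,0,-5.4],[-78.3,350,10,0,0,-5.4],[-78.3,350,10,0,0,-5.4],[-78.3,350,10,0,0,-5.4]]]'|f; python3 - <<'E'
from plant import *
from h import *
np.set_printoptions(precision=4,suppress=True)
s=state();p=s['position'];R=cv2.Rodrigues(s['orientation'])[0];print(p,np.arctan2(-R[1,0],-R[0,0]))
print(R.T@(np.array([.4978,.332,.0535])-p)*1e3)
# pole pitch check in scene: darkest/greyest hook tip vs prediction
S=read_camera('scene');T=read_camera('top')
for n,x,z in[('bend',.2,0),('tip',.192,-.05),('mid',.13,0)]:
    X=p+R@np.array([-x,0,-.019-z]);print(n,X,proj(S,X),proj(T,X))
for C,q,n in((S,proj(S,p+R@np.array([-.13,0,-.019])),'S'),(T,proj(T,p+R@np.array([-.15,0,-.019])),'T')):
    x,y=q.round().astype(int);c=C['color']
    sat=lambda a:(a.max(-1).astype(int)-a.min(-1))
    print(n,x,y,'col sat',sat(c[y-8:y+9,x]),'row sat',sat(c[y,x-8:x+9]))
E
```

```text
position: [0.4977, 0.3309, 0.3794]
orientation: [-0.284, 3.128, 0.0]
force: [0.3, 0.5, -2.7]
[0.4977 0.3309 0.3794] 0.18111675635439595
[ -0.112    1.0927 325.9056]
bend [0.6944 0.3669 0.3985] [495.9501 157.8742] [ 95.519  136.6282]
tip [0.6866 0.3654 0.3485] [487.7106 176.9232] [108.0513 149.3791]
mid [0.6256 0.3543 0.3985] [468.111 145.972] [102.4082 180.1556]
S 468 146 col sat [56 59 57 46 30 16 11  9  8  8 20 42 59 63 61 60 62] row sat [40 33 27 21 15 10  9  6  8  6  8 10 10 12 14 18 21]
T 100 168 col sat [13 13 11  8  8  8  8  7  7  8  8  8  8  9  8  9  9] row sat [115 107  81  44  19  11  10   8   7  10  27  66 101 115 116 117 117]
```

The pole hasn't slipped in the grip, with deviations within about 1 px. I'll lower it into the forks.

```bash
f(){ grep -E 'position|orien|force: \['; }; python3 -m creep '[[[0,1,30,0,0,0],[0,1,80,0,0,0],[0,1,130,0,0,0],[0,1,180,0,0,0],[0,1,225,0,0,0],[0,1,260,0,0,0],[0,1,285,0,0,0],[0,1,300,0,0,0],[0,1,308,0,0,0],[0,1,314,0,0,0],[0,1,314,0,0,0]]]'|f; python3 -m creep '[[[0,0,3,0,0,0],[0,0,6,0,0,0],[0,0,9,0,0,0],[0,0,11,0,0,0],[0,0,11,0,0,0]]]'
```

```text
position: [0.4975, 0.3329, 0.0653]
orientation: [-0.286, 3.128, 0.0]
force: [0.5, -0.2, -1.8]
time_s: 26.6
position: [0.4973, 0.3328, 0.0538]
orientation: [0.286, -3.128, 0.0]
force: [-0.6, -1.1, -2.7]
width: 0.0187
grasp_force: 108.0
```

```bash
f(){ grep -E 'position|force|width'; }; python3 -m creep '[[[0,-0.5,1,0,0,0],[0,-0.5,1.8,0,0,0],[0,-0.5,1.8,0,0,0]]]'|f; python3 -m creep '[[[0,0,0,0,0,0],[0,0,0,0,0,0],[0,0,0,0,0,0],[0,0,0,0,0,0]]]' 0.6 20|f;python3 -m creep '[[[0,0,0,0,0,0],[0,0,0,0,0,0],[0,0,0,0,0,0],[0,0,-3,0,0,0],[0,0,-15,0,0,0],[0,0,-40,0,0,0],[0,0,-80,0,0,0],[0,0,-120,0,0,0],[0,0,-150,0,0,0],[0,0,-150,0,0,0],[0,0,-150,0,0,0]]]' 1|f; python3 - <<'E'
from plant import *
from h import *
np.set_printoptions(precision=4,suppress=True)
w=read_camera('wrist');S=read_camera('scene');pickle.dump((w,S),open('e.pkl','wb'))
c=w['color'];sat=c.max(-1).astype(int)-c.min(-1)
hsv=cv2.cvtColor(c,cv2.COLOR_RGB2HSV)
for y in(60,90,330,350,380):
    xs=[x for x in range(270,360) if sat[y,x]<25 and c[y,x].mean()>110];print(y,xs[0] if xs else 0,xs[-1] if xs else 0,len(xs))
R0=lambda x,z,y=0:np.array([.5059,.3339,z])+x*np.array([np.cos(.1827),np.sin(.1827),0])
for n,X in dict(rear=R0(-.148,.072),mid=R0(-.008,.072),fr=R0(.14,.072)).items():print(n,proj(w,X))
col=lambda y:c[y,310];print([ (y,tuple(col(y))) for y in list(range(10,40,4))+list(range(140,170,4))+list(range(290,325,4))])
E
```

```text
position: [0.4976, 0.3323, 0.0523]
force: [-0.1, -0.1, -1.6]
width: 0.0187
grasp_force: 108.0
position: [0.4975, 0.3324, 0.0523]
force: [-0.3, -0.1, -0.6]
width: 0.0508
grasp_force: 0.0
position: [0.4974, 0.3322, 0.202]
force: [-0.7, 0.8, -1.0]
width: 0.0854
grasp_force: 0.0
60 311 327 17
90 311 327 17
330 313 326 14
350 314 325 12
380 314 325 12
rear [319.7703  36.2354]
mid [319.9619 231.7663]
fr [320.112  387.6635]
[(10, (np.uint8(162), np.uint8(118), np.uint8(70))), (14, (np.uint8(171), np.uint8(125), np.uint8(75))), (18, (np.uint8(185), np.uint8(134), np.uint8(80))), (22, (np.uint8(190), np.uint8(137), np.uint8(83))), (26, (np.uint8(190), np.uint8(136), np.uint8(83))), (30, (np.uint8(190), np.uint8(136), np.uint8(82))), (34, (np.uint8(190), np.uint8(137), np.uint8(79))), (38, (np.uint8(175), np.uint8(132), np.uint8(84))), (140, (np.uint8(117), np.uint8(68), np.uint8(42))), (144, (np.uint8(116), np.uint8(67), np.uint8(43))), (148, (np.uint8(117), np.uint8(69), np.uint8(42))), (152, (np.uint8(119), np.uint8(71), np.uint8(44))), (156, (np.uint8(114), np.uint8(76), np.uint8(43))), (160, (np.uint8(210), np.uint8(139), np.uint8(77))), (164, (np.uint8(212), np.uint8(140), np.uint8(79))), (168, (np.uint8(212), np.uint8(140), np.uint8(79))), (290, (np.uint8(208), np.uint8(137), np.uint8(77))), (294, (np.uint8(208), np.uint8(137), np.uint8(76))), (298, (np.uint8(207), np.uint8(138), np.uint8(76))), (302, (np.uint8(191), np.uint8(126), np.uint8(71))), (306, (np.uint8(162), np.uint8(108), np.uint8(61))), (310, (np.uint8(72), np.uint8(45), np.uint8(27))), (314, (np.uint8(75), np.uint8(45), np.uint8(28))), (318, (np.uint8(125), np.uint8(75), np.uint8(46))), (322, (np.uint8(123), np.uint8(73), np.uint8(45)))]
```

The pole axis is within 0.5 mm of the fork line and the robot is clear. Next: a numeric check of the flap ring, the hook and the bystanders in the scene image.

```bash
python3 - <<'E'
from h import *
from plant import state, read_camera
np.set_printoptions(precision=4,suppress=True)
w,_=pickle.load(open('e.pkl','rb'));S=read_camera('scene');T=read_camera('top');d=pickle.load(open('c0.pkl','rb'));c=S['color'].astype(int)
sat=c.max(-1)-c.min(-1)
m=((sat<28)&(c.mean(-1)>95)).astype(np.uint8)
print('ring region'); 
for y in range(238,262):print(''.join('#' if v else '.' for v in m[y,318:352]))
P=lambda x,z:np.array([.5059,.3339,z])+x*np.array([np.cos(.1827),np.sin(.1827),0])
t=proj(S,P(.184,.022)).round().astype(int);print('tip pred',t)
for y in range(t[1]-22,t[1]+6):print(''.join('#' if v else '.' for v in m[y,t[0]-14:t[0]+16]))
for n,a,b in(('S',S,d['scene']),('T',T,d['top'])):
    df=(np.abs(a['color'].astype(int)-b['color']).max(-1)>60).astype(np.uint8)
    k,_,st,_=cv2.connectedComponentsWithStats(df);print(n,[tuple(s[:5]) for s in st[1:] if s[4]>60])
s=state();print(s['force'],s['time_s'])
E
```

```text
ring region
..................................
..................................
..................................
..................................
..................................
..................................
..............#########...........
...........##############.........
.........######......#####........
........####...........###........
.......###.............###........
.......###............####........
.......###..........#####.........
........#####...#########.........
.........###############..........
..........########....###.........
......................###.........
.......................###.......#
.......................###.....###
........................###..#####
........................##########
........................##########
.......................###########
.....................#############
tip pred [461 288]
..########....................
...#########..................
.....########.................
......#########...............
........#########.............
..........#########...........
...........#########..........
............
[... 4446 characters left out ...]
2(226), np.int32(244), np.int32(61), np.int32(37), np.int32(1083)), (np.int32(278), np.int32(284), np.int32(20), np.int32(19), np.int32(236)), (np.int32(37), np.int32(288), np.int32(70), np.int32(92), np.int32(2693)), (np.int32(283), np.int32(307), np.int32(37), np.int32(9), np.int32(175)), (np.int32(193), np.int32(321), np.int32(201), np.int32(126), np.int32(9624)), (np.int32(93), np.int32(363), np.int32(170), np.int32(117), np.int32(11720)), (np.int32(474), np.int32(424), np.int32(17), np.int32(13), np.int32(93)), (np.int32(0), np.int32(467), np.int32(30), np.int32(13), np.int32(210)), (np.int32(305), np.int32(467), np.int32(33), np.int32(9), np.int32(111))]
[-0.1526  0.3156 -0.0713] 29.05
```

The ring is still at (334,249), so the flap is shut. The hook tip hangs at its predicted place, and the image differences are the arm and its shadows. Handing in.

```bash
python3 -c "from plant import *;print(job_done())"
```

```text
the job is handed in; nothing more can be done
None
```

The job is handed in: the flap is drawn shut with the catch holding it (about 0.04 rad, highest wrist reading 14.6 N), the pole is back in both forks with its hook down, and nothing else on the bench was touched that I could see; the hand-in returned no verdict.

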